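# Regrip the temperature probe and start the chocolate melter

## Robot

A 7-joint arm with a two-finger parallel gripper is mounted at the origin on the work surface. World frame = base frame: x ahead of the robot, y to its left, z up, the work surface at z = 0. Lengths are in mm, angles in rad, forces in N, time in s.
With the tool pointing down it reaches from about 425 to 800 mm from the base axis. Payload 8.3 kg.
Tool frame: the origin (TCP) lies on the centre line of the jaws, within the pads' length; the fingertips stand 17 mm ahead of it and the grasp point (between the pads) lies 2 mm behind it; z points along the fingers, y is the line along which they close (so a half turn about z gives the same grasp; the last joint's range is limited). The gripper opens to 85 mm and grips with 20 to 120 N. Pads are 22 mm wide; open, the fingers measure 114 mm over their backs; the gripper's body (76 mm by 85 mm) begins 54 mm behind the grasp point. The pads swing forward as they close: fully open they stand 13 mm farther back than shut.
Start: joints at [-1.273, 0.383, 0.016, 1.37, -0.006, 1.388, -0.046], TCP at [220.588, 584.761, 248.279] pointing down, gripper open.
Joint ranges: [-2.95, 2.95], [-0.25, 2.06], [-1.52, 1.56], [0.18, 2.33], [-1.44, 4.58], [0.02, 2.06], [-3.01, 3.01]. Speed limits (rad/s): [2.39, 2.39, 3.01, 3.01, 3.14, 3.14, 3.14].

## Interface

Orientations are given as a unit quaternion [x, y, z, w].
In Python, from cell import r gives the robot as it stands.
- The arm moves only by the tool servo_tool, never from a script. Its argument "motion" is text: rows parted by semicolons, each of 7 numbers parted by spaces: the shift along the world's x, y, z scaled (see below), then the turn, a rotation vector about the world's x, y, z scaled (see below), then the opening, from -1 (shut) to 1 (fully open), so that 0 is half open. A call has 1 to 10 rows; each row shifts and turns the commanded pose from where the row before left it; what a row does not reach is not made up. The controller multiplies each number of a shift by 25 mm and each number of a turn by 4 degrees. A row lasts 1/8 s, in which the tool goes at most 62.5 mm and 10.7 degrees, less where a joint would pass 70% of its speed; a pose out of reach is approached as far as the arm can. A call with a number of a shift or a turn outside -1 to 1 is refused whole. A call with a gripper value outside its range is refused whole. The fingers move at their own pace and stop on an object; the grip force is fixed at half the most. Time passes only in rows, so rows that do not move let the fingers close. It gives the time, the measured TCP pose, the force, the opening and the grip force at its end, in the units of the state.
- r.get_state(): the state, without advancing time (a new reading comes with each control period).
- r.read_camera(name): name is "scene" or "side" or "wrist"; returns the picture (480x640x3 uint8, blue, green, red); there is no depth.
- r.calibration(name): a dict with "fx", "fy", "cx", "cy" (pixels), "pose" (4x4, takes a point from camera to world coordinates). Camera axes: x right, y down, z forward; pixel columns grow to the right and rows downward; lengths in mm; the calibration is good to about 2 mm. A picture is of the moment at which its call begins: read the wrist's pose just before it. calibration takes no time and is no camera call; for the wrist camera it gives the pose at the moment of the call.
- r.sign_off(): hands the job in; it is judged then, once.
The state is a dict: "clock": time; "joint_pos": joint angles; "dq": joint speeds; "tau": joint torques, N m; "tool_pos": TCP position; "eef_rot": TCP orientation; "force": force on the tool from outside, world axes, zero at the start; "wrist_torque": the same for the moment, N m; "grip_width": finger opening in mm; "grip_force": force on a finger pad.
Only numpy, scipy, OpenCV 4.12 (cv2) and the standard library are available. Lean on these libraries where they do the work, as an engineer would, in place of code of your own. Each camera call takes 0.05 s, during which the arm holds its last target. There are 200 camera calls.

## Task

Lay the blue temperature probe in the sloped rest with its stem pointing down the slope and let go, take it again by the handle from that angle, and hang it upright, stem down, in the steel fork over the melter's empty tank. Once it hangs there and you have let go, start the melter: turn its black key clockwise as far as it goes, hold it there for a moment, then let it spring back to run. Leave the mould, the jar and the spatula where they are.

Things in the scene. Friction and masses are not known exactly. Their poses are not given: they have to be found in the camera images.
- probe: Loose probe 226 mm long, 0.1-0.17 kg. Origin: centre of the white cross guard, on the long axis; +x to the stem's tip. Guard 12 x 46 x 22 mm (x, y, z). Blue handle, 22 mm square section, x = -6 to -140 mm. Steel stem 8 mm diameter, x = 6 to 86 mm. Centre of mass about x = -33 mm. Starts lying flat on the table (z = 0), its +z up, axis 11 mm high.
- probe_tip (a point): Tip of the probe's steel stem, 86 mm from the probe's origin along its +x.
- rest_bed: Bed of the fixed white and orange sloped rest. Its frame is the one the probe's frame should take in it: origin 90 mm above the table, +x down the slope (45 degrees below level, the stem's way), y level, +z out of the bed. Bed face z = -11 mm, x = -58 to 15, 62 mm wide; the handle overhangs free beyond x = -58. Friction may hold the probe anywhere on the bed: it need not slide.
- rest_stop (a point): On the rest, same axes and origin height as rest_bed but 7 mm down its +x: upper face of two stop lugs for the guard's ears (8 mm thick, top at z = 10 mm; 16 mm gap between them for the stem). Two guide rails run up the slope from 22 mm to 64 mm above this point, 29 mm apart inside, 5 mm thick, top at z = 4 mm: the handle lies between them, the guard between rails and lugs.
- melter: Fixed white chocolate melter, 260 mm (its x) by 360 mm (its y), 120 mm tall; origin under its centre, +z up. Solid flat deck from x = -130 to -45 mm on the robot's side; behind it an open empty tank, x = -45 to 110, y = -160 to 160 mm, floor 23 mm above the table.
- holder_seat (a point): Mid-slot of the steel fork over the tank, on the tines' top face, 122 mm above the table; melter's axes. Tines run along x, 16 mm wide, 8 thick; slot 15 mm wide, open 25 mm away at its +x end, closed 30 mm away at -x. The stem goes down through the slot, the guard sits on the tines (probe origin 6 mm above this point); any turn about the vertical, ears across the slot steadiest.
- key (a joint): Angle (rad) of the black spring-return key on the melter's deck: 0 = run, at rest; grows clockwise seen from above; stop at 0.9 = start. The spring takes 0.04 N m at 0 and 0.13 N m at 0.9 and returns the key to 0 when let go.
- key_grip (a point): On the key's vertical axis inside its bow, 152 mm above the table, 32 mm above the deck. Bow: upright flat grip 34 mm long, 10 mm thick, 14 to 47 mm above the deck; a steel collar 40 mm across, 6 mm tall round its foot. The point turns with the key: x along the bow's length, y across its thickness.
- mould: Bystander: grey praline mould 110 x 175 x 22 mm with dark chocolates, lying flat; origin under its centre. Leave alone.
- jar: Bystander: jar with a brass lid, 60 mm across, 55 mm tall; origin under its centre. Leave alone.
- spatula: Bystander: spatula 240 mm long, lying on the table, handle to its -x. Leave alone.
There are look-alikes about, which are no part of the job. Of the things that look like the probe, the largest one is meant.

How it is judged:
By the outcome, as a careful person would: the job done as asked, in the order asked, and still so for the second after the job is handed in, with the robot touching nothing.
It also fails if it takes over 72 s, if anything falls off the work surface, if the arm or the gripper's body presses on something with over 40 N, if the wrist force passes 120 N, or if a joint passes its speed limit or range.

## Working session

There is one attempt and no reset: what is moved stays moved. The work goes in short steps, Python scripts to look and compute and a tool call to move; the robot and the scene stay as the last step left them, time stands still between calls to the robot, and variables do not carry over. Pictures are saved under pics/ and viewed, at most 10 in all, crops included, and the job is handed in when it is done.

Besides the shell and the picture viewer there is one more tool, called after "Request:" as name(argument=value, ...) on one line, values as JSON. servo_tool: Moves the arm, as the interface text tells. Shifts and turns lie within -1 to 1; 1 stands for 25 mm of shift or 4 degrees of turn. Its arguments: {"type":"object","properties":{"motion":{"type":"string"}},"required":["motion"]}

```bash
mkdir -p pics; ls; cat > h.py <<'E'
import numpy as np, cv2
from cell import r
from scipy.spatial.transform import Rotation as R
def pix(c,u,v,z):
    P=np.array(c['pose']);d=P[:3,:3]@np.array([(u-c['cx'])/c['fx'],(v-c['cy'])/c['fy'],1])
    return np.round(P[:3,3]+d*(z-P[2,3])/d[2],1)
def proj(c,p):
    P=np.array(c['pose']);q=P[:3,:3].T@(np.array(p,float)-P[:3,3])
    return np.round([c['fx']*q[0]/q[2]+c['cx'],c['fy']*q[1]/q[2]+c['cy']],1)
E
python3 - <<'E'
from h import *
for n in('scene','side'):
    cv2.imwrite(f'pics/{n}0.png',r.read_camera(n)); c=r.calibration(n); print(n,c['fx'],np.round(c['pose'],2).tolist())
s=r.get_state();print(s['clock'],s['tool_pos'],s['eef_rot'],s['force'])
E
```

```text
pics
scene 459.031895270214 [[0.55, 0.46, -0.7, 1395.72], [0.84, -0.32, 0.44, -592.98], [-0.02, -0.83, -0.56, 708.54], [0.0, 0.0, 0.0, 1.0]]
side 587.9245278724811 [[0.98, -0.11, 0.18, 389.96], [-0.22, -0.5, 0.84, -1272.92], [-0.0, -0.86, -0.51, 831.09], [0.0, 0.0, 0.0, 1.0]]
0.1 [220.45589536 584.38203645 247.36649111] [ 1.79406228e-01  9.83774681e-01 -8.71386465e-04 -1.53829196e-04] [-0.69490392 -0.40697255 -0.17946234]
```

View pics/scene0.png

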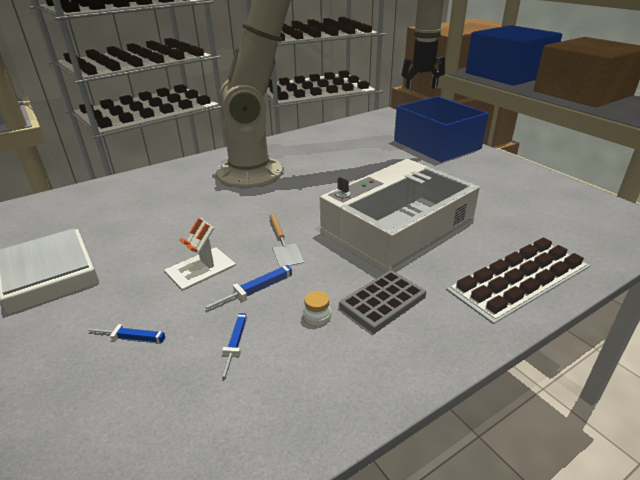

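View pics/side0.png

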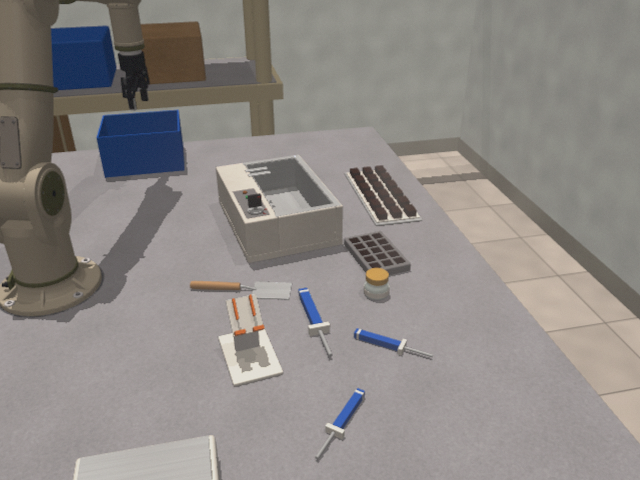

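The two views show three blue probes, the rest (scene ~200,250), and the melter with its key (scene 343,185) and fork (417,178). I'll measure these next.

```bash
python3 - <<'E'
from h import *
c=r.calibration('scene');s=r.calibration('side')
for nm,a,b in [('A',[(207,307),(240,290),(291,269)],[(330,354),(319,328),(302,291)]),('B',[(225,376),(231,351),(241,316)],[(432,356),(402,347),(356,334)]),('C',[(90,330),(117,333),(163,337)],[(319,457),(335,430),(362,393)])]:
    A=[pix(c,*p,11) for p in a];B=[pix(s,*p,11) for p in b]
    print(nm,A,B,np.linalg.norm(A[0]-A[2]),np.linalg.norm(B[0]-B[2]))
S=cv2.imread('pics/scene0.png');D=cv2.imread('pics/side0.png')
f=lambda I,x,y,w,h:cv2.resize(I[y:y+h,x:x+w],(400,300),interpolation=cv2.INTER_CUBIC)
cv2.imwrite('pics/crop1.png',np.vstack([np.hstack([f(S,155,205,140,105),f(D,200,275,140,105)]),np.hstack([f(S,315,150,160,120),f(D,212,150,120,90)])]))
E
```

```text
A [array([ 604.4, -395.6,   11. ]), array([ 592.5, -308.9,   11. ]), array([ 590.6, -169.4,   11. ])] [array([ 601. , -394.4,   11. ]), array([ 596.7, -309.7,   11. ]), array([ 586.5, -169.8,   11. ])] 226.62056393893297 225.06756763247782
B [array([ 807. , -439.5,   11. ]), array([ 755.5, -404.3,   11. ]), array([ 674.3, -344.5,   11. ])] [array([ 800.9, -445.6,   11. ]), array([ 750.7, -406.6,   11. ]), array([ 669.1, -346.3,   11. ])] 163.20015318620264 165.02039267920796
C [array([ 531.6, -630.3,   11. ]), array([ 573.5, -584.2,   11. ]), array([ 640. , -506.6,   11. ])] [array([ 525.5, -634.2,   11. ]), array([ 565. , -585.1,   11. ]), array([ 635.1, -511.5,   11. ])] 164.47568209312882 164.52188304295575
```

View pics/crop1.png

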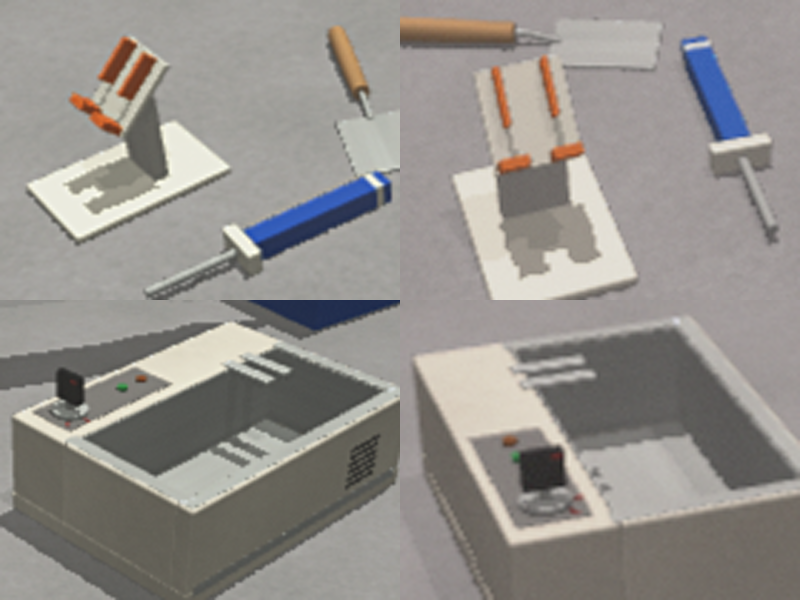

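The largest is A at about 226 mm, matching the given length; B and C are about 164 mm. Guard at scene (240,290). Next I'll fit the rest and melter poses.

```bash
cat >> h.py <<'E'
def restR(psi):
    c=np.cos(psi);s=np.sin(psi);k=np.sqrt(.5)
    return np.array([[c*k,-s,c*k],[s*k,c,s*k],[-k,0,k]])
E
python3 - <<'E'
from h import *
from scipy.optimize import least_squares as LS
C={'c':r.calibration('scene'),'s':r.calibration('side')}
tl=lambda x,y:('c',155+.35*x,205+.35*y); tr=lambda x,y:('s',200+.35*(x-400),275+.35*y)
bl=lambda x,y:('c',315+.4*x,150+.4*(y-300)); br=lambda x,y:('s',212+.3*(x-400),150+.3*(y-300))
rp=[(tr(495,68),-57,-17,4),(tr(508,127),-15,-17,4),(tr(545,57),-57,17,4),(tr(474,72),-58,-31,-11),(tr(556,55),-58,31,-11),
(tl(168,65),-58,31,-11),(tl(152,55),-57,17,4),(tl(122,97),-15,17,4),(tl(131,38),-57,-17,4)]
lug=[(tr(515,162),-1),(tr(568,151),1),(tl(83,101),-1),(tl(108,121),1)]
def f(p):
    Rm=restR(p[2]);o=np.array([p[0],p[1],90]);e=[]
    for (k,u,v),*q in rp: e.append(proj(C[k],o+Rm@q)-[u,v])
    for (k,u,v),sg in lug: e.append(proj(C[k],o+Rm@[11,sg*p[3],9])-[u,v])
    return np.ravel(e)
q=LS(f,[450,-330,-1.4,16],diff_step=1e-3,loss='soft_l1');print('rest',np.round(q.x,3),np.degrees(q.x[2]));print(np.round(f(q.x),1).reshape(-1,2).tolist())
mp=[(bl(15,415),-130,-180),(bl(192,512),130,-180),(bl(400,385),130,180),(bl(237,322),-130,180),(br(413,355),-130,180),(br(690,318),130,180),(br(513,543),-130,-180)]
def g(p):
    c,s=np.cos(p[2]),np.sin(p[2])
    return np.ravel([proj(C[k],[p[0]+c*x-s*y,p[1]+s*x+c*y,120])-[u,v] for (k,u,v),x,y in mp])
m=LS(g,[600,100,0],diff_step=1e-3);print('melter',m.x,np.degrees(m.x[2]));print(np.round(g(m.x),1).reshape(-1,2).tolist())
for n,L in(('tineTip',[bl(272,381),bl(290,371),br(595,376),br(583,358)]),('tineRoot',[bl(225,362),bl(245,350),br(520,382),br(512,365)]),('key',[bl(70,386),br(542,468)])):
    print(n,[pix(C[k],u,v,122 if n!='key' else 150) .tolist()for k,u,v in L])
E
```

```text
rest [ 443.586 -361.254   -1.432   22.523] -82.05894934444134
[[0.3, -1.0], [0.5, -0.8], [-0.3, -0.8], [-0.1, -0.1], [1.5, -0.8], [-1.1, -1.6], [-3.3, -2.1], [-1.8, -1.8], [-2.8, -1.5], [-1.4, 0.3], [2.5, -1.2], [-3.1, -1.4], [-3.0, -0.7]]
melter [580.27848245 186.42555547   0.        ] 0.0
[[-2.3, -6.7], [-12.7, -2.9], [8.5, 6.3], [6.7, -0.9], [6.3, -3.4], [8.8, -0.1], [-12.6, -1.9]]
tineTip [[587.2, 265.7, 122.0], [580.8, 299.5, 122.0], [580.2, 261.7, 122.0], [575.4, 301.3, 122.0]]
tineRoot [[521.5, 255.4, 122.0], [511.1, 295.7, 122.0], [515.9, 264.0, 122.0], [513.0, 300.5, 122.0]]
key [[512.2, 43.6, 150.0], [509.8, 46.5, 150.0]]
```

Request:
servo_tool(motion="0.45 -1 0 0 0 -1 1;0.45 -1 0 0 0 -1 1;0.45 -1 0 0 0 -1 1;0.45 -1 0 0 0 -1 1;0.45 -1 0 0 0 -1 1;0.45 -1 0 0 0 -1 1;0.45 -1 0 0 0 -1 1;0.45 -1 0 0 0 -1 1;0.45 -1 0 0 0 -1 1;0.45 -1 0 0 0 -1 1")

```text
clock: 1.35
tool_pos: [333.8, 333.1, 248.3]
eef_rot: [0.507, 0.862, 0.0, -0.0]
force: [-0.8, 0.9, -0.9]
grip_width: 85.3
grip_force: 0.0
```

```bash
python3 - <<'E'
from h import *
c=r.calibration('wrist');I=r.read_camera('wrist');np.save('w1.npy',c);cv2.imwrite('pics/w1.png',I);print(np.round(c['pose'],3).tolist(),c['fx'])
s=r.get_state();print(s['tool_pos'],R.from_quat(s['eef_rot']).as_matrix().round(2).tolist(),s['joint_pos'].round(2) if hasattr(s['joint_pos'],'round') else s['joint_pos'])
E
```

```text
[[0.874, 0.461, 0.152, 293.852], [0.486, -0.83, -0.275, 402.726], [-0.0, 0.315, -0.949, 374.925], [0.0, 0.0, 0.0, 1.0]] 363.4813497924401
[336.00365877 329.57083342 248.43847649] [[-0.48, 0.88, 0.0], [0.88, 0.48, -0.0], [-0.0, 0.0, -1.0]] [-1.06  0.04  0.23  1.78 -0.01  1.32 -0.33]
```

View pics/w1.png

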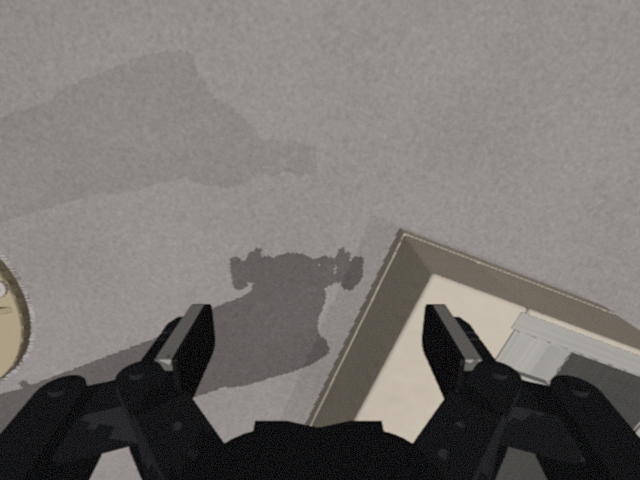

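Only the melter's corner and its tank edge are in view, at (405,235). The image's up direction is the tool's +x. I'll go on to a spot where both probe and rest are visible.

Request:
servo_tool(motion="0.6 -1 0 0 0 -1 1;0.6 -1 0 0 0 -1 1;0.6 -1 0 0 0 -1 1;0.6 -1 0 0 0 -1 1;0.6 -1 0 0 0 -1 1;0.6 -1 0 0 0 -1 1;0.6 -1 0 0 0 -0.4 1;0.6 -1 0 0 0 0 1;0.6 -1 0 0 0 0 1;0.6 -1 0 0 0 0 1")

```text
clock: 2.65
tool_pos: [483.9, 82.9, 248.3]
eef_rot: [0.685, 0.729, -0.0, 0.0]
force: [0.4, -0.5, -0.0]
grip_width: 85.2
grip_force: 0.0
```

Request:
servo_tool(motion="0.1 -1 0 0 0 0 1;0.1 -1 0 0 0 0 1;0.1 -1 0 0 0 0 1;0.1 -1 0 0 0 0 1;0.1 -1 0 0 0 0 1;0.1 -1 0 0 0 0 1;0.1 -1 0 0 0 0 1;0 -1 0 0 0 0 1;0 -1 0 0 0 0 1;0 -1 0 0 0 0 1")

```text
clock: 3.9
tool_pos: [500.4, -167.1, 248.3]
eef_rot: [0.684, 0.729, -0.0, 0.0]
force: [-0.4, 0.2, -0.8]
grip_width: 85.4
grip_force: 0.0
```

Request:
servo_tool(motion="0 -1 0 0 0 0 1;0 -1 0 0 0 0 1;0 -1 0 0 0 0 1;0 -0.8 0 0 0 0 1;0 0 0 0 0 0 1;0 0 0 0 0 0 1")

```text
clock: 4.65
tool_pos: [500.6, -259.9, 248.1]
eef_rot: [0.684, 0.73, -0.0, -0.0]
force: [-0.5, 0.2, 0.6]
grip_width: 85.3
grip_force: 0.0
```

```bash
python3 - <<'E'
from h import *
c=r.calibration('wrist');I=r.read_camera('wrist');np.save('w2.npy',c);cv2.imwrite('pics/w2.png',I);print(np.round(c['pose'],3).tolist())
s=r.get_state();print(s['tool_pos'],R.from_quat(s['eef_rot']).as_matrix().round(3).tolist(),s['joint_pos'].round(2))
print(proj(c,[594.5,-309.5,11]),proj(c,[588.5,-169.6,11]),proj(c,[443.6,-361.3,90]))
E
```

```text
[[0.998, 0.061, 0.019, 494.882], [0.064, -0.947, -0.314, -180.283], [-0.001, 0.315, -0.949, 374.73], [0.0, 0.0, 0.0, 1.0]]
[ 500.79484681 -259.44174946  248.13414692] [[-0.066, 0.998, -0.0], [0.998, 0.066, 0.001], [0.001, -0.0, -1.0]] [-0.2   0.31  0.79  1.57 -0.22  1.36  0.68]
[403.8 247.6] [417.9 108.7] [248.3 322.1]
```

View pics/w2.png

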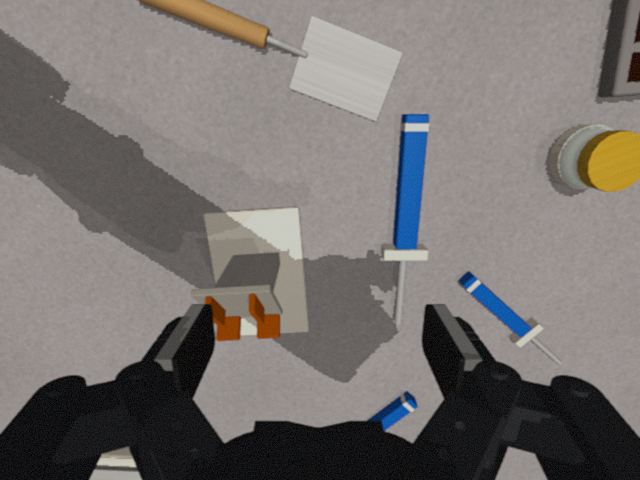

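Probe in view: handle end (416,116), guard (405,254), tip (398,328). Rest's orange parts are at (205-280,295-340). I'll fit the rest by matching the orange silhouettes in all three views.

```bash
python3 - <<'E'
from h import *
from scipy.optimize import minimize
w=np.load('w2.npy',allow_pickle=True).item()
for p in [(416,116),(405,254),(406,247)]: print('probe',pix(w,*p,22))
print('tip',pix(w,398,328,11))
V=[(r.calibration('scene'),'scene0',(170,210,230,270)),(r.calibration('side'),'side0',(220,285,290,345)),(w,'w2',(195,285,295,345))]
T=[]
for c,n,(a,b,d,e) in V:
    I=cv2.imread(f'pics/{n}.png');H=cv2.cvtColor(I,cv2.COLOR_BGR2HSV);M=cv2.inRange(H,(3,150,60),(14,255,255))
    M=M[b:e,a:d];print(n,(M>0).sum());T.append((c,a,b,cv2.resize(M,None,fx=4,fy=4,interpolation=cv2.INTER_LINEAR)>127))
B=[(x0,x1,s*y0,s*y1,-11,z) for s in(1,-1) for x0,x1,y0,y1,z in((-57,-15,14.5,19.5,4),(7,15,8,None,10))] if 0 else None
def ious(p):
    Rm=restR(p[2]/50);o=np.array([p[0],p[1],90]);res=[]
    for c,a,b,M in T:
        D=np.zeros(M.shape,np.uint8)
        for s in(1,-1):
            for x0,x1,y0,y1,z in((-57,-15,14.5,19.5,4),(7,15,8,p[3],10)):
                q=np.array([(proj(c,o+Rm@[x,s*y,zz])-[a,b]+.5)*4-.5 for x in(x0,x1) for y in(y0,y1) for zz in(-11,z)])
                cv2.fillConvexPoly(D,cv2.convexHull(q.round().astype(np.int32)),1)
        res.append((D.astype(bool)&M).sum()/(D.astype(bool)|M).sum())
    return np.array(res)
best=None
for y0 in(-71,-75):
    q=minimize(lambda p:-ious(p).sum(),[443,-361,y0,23],method='Nelder-Mead',options=dict(initial_simplex=np.array([[443,-361,y0,23],[450,-361,y0,23],[443,-355,y0,23],[443,-361,y0+4,23],[443,-361,y0,28]],float),xatol=.05,fatol=1e-4))
    print(q.x,np.degrees(q.x[2]/50),ious(q.x))
E
```

```text
probe [ 584.9 -176.3   22. ]
probe [ 593.8 -312.6   22. ]
probe [ 593.7 -304.8   22. ]
tip [ 601.6 -408.1   11. ]
scene0 233
side0 158
w2 1464
[ 441.75211642 -362.69562221  -72.6301522    27.08063839] -83.22802372898741 [0.68954494 0.55357143 0.72375315]
[ 441.63331536 -362.95115644  -72.67991936   27.40887156] -83.28505268913884 [0.67651949 0.54330191 0.74162338]
```

Request:
servo_tool(motion="0.7 0.37 -0.5 -1 -0.065 0 1;0.7 0.37 -0.5 -1 -0.065 0 1;0.7 0.37 -0.5 -1 -0.065 0 1;0.7 0.37 -0.5 -1 -0.065 0 1;0.7 0.37 -0.5 -1 -0.065 0 1;0 0 -1 0 0 0 1;0 0 -1 0 0 0 1;0 0 -1 0 0 0 1;0 0 -1 0 0 0 1;0 0 -1 0 0 0 1")

```text
clock: 5.95
tool_pos: [588.5, -212.4, 59.9]
eef_rot: [0.673, 0.719, -0.118, 0.127]
force: [0.4, 0.3, -0.1]
grip_width: 85.3
grip_force: 0.0
```

Request:
servo_tool(motion="0 0 -0.9 0 0 0 1;0 0 -0.66 0 0 0 1;0 0 0 0 0 0 1;0 0 0 0 0 0 -1;0 0 0 0 0 0 -1;0 0 0 0 0 0 -1;0 0 0 0 0 0 -1;0 0 0 0 0 0 -1")

```text
clock: 6.95
tool_pos: [588.7, -214.0, 22.5]
eef_rot: [0.673, 0.719, -0.119, 0.127]
force: [-1.6, 2.0, 4.9]
grip_width: 20.3
grip_force: 60.3
```

```bash
cat >> h.py <<'E'
def tool():
    s=r.get_state();return np.array(s['tool_pos']),R.from_quat(s['eef_rot'])
def yawp(a): c,s=np.cos(a),np.sin(a);return np.array([[c,-s,0],[s,c,0],[0,0,1]])
def delta(p,Rt):
    t,Q=tool();d=np.array(p)-t;v=(R.from_matrix(Rt)*Q.inv()).as_rotvec(degrees=True)
    print('shift rows',np.round(d/25,2),'turn rows',np.round(v/4,2))
E
python3 - <<'E'
from h import *
t,Q=tool();Rp=yawp(np.radians(-86.3));op=np.array([594.5,-310,11])
# tool in probe frame
tp=Rp.T@(t-op);Qp=Rp.T@Q.as_matrix();np.savez('g.npz',tp=tp,Qp=Qp);print(tp)
Rr=restR(np.radians(-83.0));o=np.array([442,-362,90.])
for off in([-3,0,70],[-3,0,20],[-3,0,1]):
    oo=o+Rr@off;print(off,oo,oo+Rr@tp);delta(oo+Rr@tp,Rr@Qp)
E
```

```text
[-96.21898386   0.4093189   11.50428914]
[-3, 0, 70] [ 447.77370082 -409.02301967  141.61879503] [ 440.87971047 -349.51730406  217.79065186]
shift rows [-5.91 -5.42  7.81] turn rows [11.2   1.05  0.78]
[-3, 0, 20] [ 443.46496887 -373.93121395  106.26345597] [ 436.57097852 -314.42549834  182.4353128 ]
shift rows [-6.09 -4.02  6.4 ] turn rows [11.2   1.05  0.78]
[-3, 0, 1] [ 441.82765072 -360.59632777   92.82842712] [ 434.93366037 -301.09061217  169.00028396]
shift rows [-6.15 -3.49  5.86] turn rows [11.2   1.05  0.78]
```

Request:
servo_tool(motion="0 0 1 0 0 0 -1;0 0 1 0 0 0 -1;0 0 1 0 0 0 -1;-0.3 -0.3 0.6 0.93 0.09 0.065 -1;-0.3 -0.3 0.6 0.93 0.09 0.065 -1;-0.3 -0.3 0.6 0.93 0.09 0.065 -1;-0.3 -0.3 0.6 0.93 0.09 0.065 -1;-0.3 -0.3 0.6 0.93 0.09 0.065 -1;-0.3 -0.3 0.6 0.93 0.09 0.065 -1;-0.3 -0.3 0.6 0.93 0.09 0.065 -1")

```text
clock: 8.2
tool_pos: [535.0, -266.7, 202.1]
eef_rot: [0.67, 0.74, 0.034, -0.043]
force: [0.4, 0.0, -1.8]
grip_width: 20.5
grip_force: 59.3
```

Request:
servo_tool(motion="-0.76 -0.66 0.12 0.93 0.09 0.065 -1;-0.76 -0.66 0.12 0.93 0.09 0.065 -1;-0.76 -0.66 0.12 0.93 0.09 0.065 -1;-0.76 -0.66 0.12 0.93 0.09 0.065 -1;-0.76 -0.66 0.12 0.93 0.09 0.065 -1;0 0 0 0 0 0 -1;0 0 0 0 0 0 -1")

```text
clock: 9.07
tool_pos: [440.8, -348.8, 216.4]
eef_rot: [0.647, 0.732, 0.141, -0.162]
force: [-0.1, 0.1, -1.2]
grip_width: 20.6
grip_force: 59.4
```

```bash
python3 - <<'E'
from h import *
g=np.load('g.npz');tp,Qp=g['tp'],g['Qp']
t,Q=tool();Rr=restR(np.radians(-83.0));o=np.array([442,-362,90.])
oo=o+Rr@[-3,0,70];delta(oo+Rr@tp,Rr@Qp)
c=r.calibration('scene');d=r.calibration('side');S=r.read_camera('scene');D=r.read_camera('side')
Rn=Q.as_matrix()@Qp.T;on=t-Rn@tp
def draw(I,c,Ro,oo,pts,col):
    K=[tuple(((proj(c,oo+Ro@np.array(p))+.5)*1).tolist()) for p in pts];return [(k,col) for k in K]
out=[]
for I,c,x,y in((S,c,150,190),(D,d,210,250)):
    J=cv2.resize(I[y:y+150,x:x+100],(400,600),interpolation=cv2.INTER_CUBIC)
    for Ro,o_,P,col in((Rn,on,[(86,0,0),(0,-23,11),(0,23,11),(-140,0,0)],(0,255,0)),(Rr,o,[(-57,-17,4),(-57,17,4),(-15,-17,4),(-15,17,4),(7,-8,10),(7,8,10),(-58,31,-11),(-58,-31,-11)],(255,0,255))):
        for p in P:
            k=(proj(c,o_+Ro@np.array(p,float))-[x,y]+.5)*4;cv2.circle(J,tuple(int(v) for v in k),3,col,1)
    out.append(J)
cv2.imwrite('pics/pre.png',np.hstack(out))
E
```

```text
shift rows [ 0.   -0.03  0.06] turn rows [ 0.04 -0.04 -0.02]
```

View pics/pre.png

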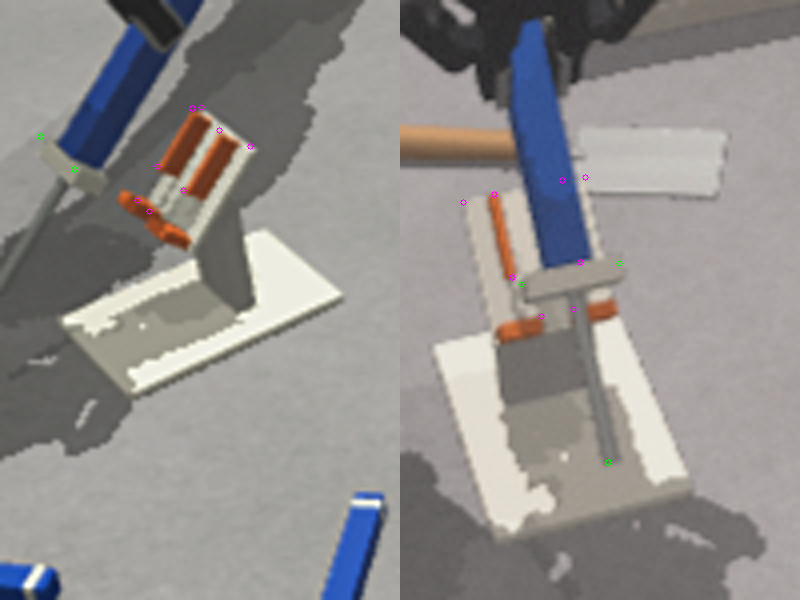

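The overlay matches the probe and rest to about 1 mm in the side view: left ear (525,290), left rail (495,194), lug (541,322). The scene view shows the same small bias on both, so I'll lower the probe.

Request:
servo_tool(motion="-0.06 0.45 -0.45 0 0 0 -1;-0.06 0.46 -0.45 0 0 0 -1;-0.06 0.46 -0.45 0 0 0 -1;-0.02 0.2 -0.2 0 0 0 -1;-0.02 0.15 -0.15 0 0 0 -1;-0.01 0.08 -0.08 0 0 0 -1;-0.01 0.06 -0.06 0 0 0 -1;0 0 0 0 0 0 -1")

```text
clock: 10.18
tool_pos: [434.6, -302.6, 170.8]
eef_rot: [0.647, 0.732, 0.141, -0.162]
force: [-0.6, -0.7, -0.3]
grip_width: 20.7
grip_force: 59.4
```

Request:
servo_tool(motion="0 0.06 -0.06 0 0 0 -1;0 0.05 -0.05 0 0 0 -1;0 0 0 0 0 0 -1")

```text
clock: 10.55
tool_pos: [434.6, -300.3, 168.5]
eef_rot: [0.647, 0.732, 0.141, -0.161]
force: [-1.4, -2.0, 2.5]
grip_width: 20.5
grip_force: 59.9
```

```bash
python3 - <<'E'
from h import *
s=r.get_state();print(s['force'])
S=r.read_camera('scene');D=r.read_camera('side')
f=lambda I,x,y:cv2.resize(I[y:y+150,x:x+100],(400,600),interpolation=cv2.INTER_CUBIC)
cv2.imwrite('pics/inrest.png',np.hstack([f(S,150,170),f(D,210,240)]))
E
```

```text
[-1.40567708 -1.97798601  2.48266791]
```

View pics/inrest.png

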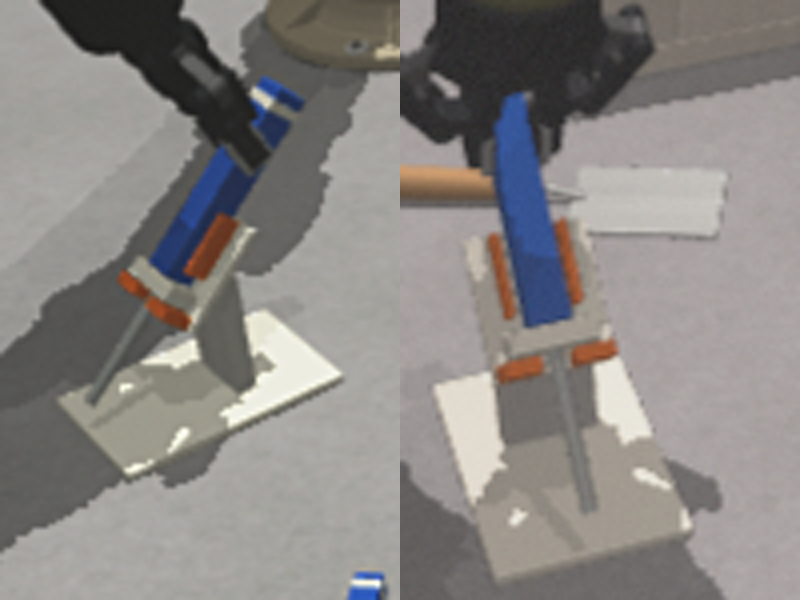

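The probe lies in the rest: handle between the rails, guard just above the lugs at about (555,345) in the right half, stem down the slope. I'll let go and back off.

Request:
servo_tool(motion="0 0 0 0 0 0 0;0 0 0 0 0 0 1;0 0 0 0 0 0 1;0 0 0 0 0 0 1;0.03 -0.25 0.5 0 0 0 1;0.03 -0.25 0.5 0 0 0 1;0.03 -0.25 0.5 0 0 0 1;0 0 0 0 0 0 1")

```text
clock: 11.65
tool_pos: [437.1, -319.8, 206.9]
eef_rot: [0.647, 0.732, 0.141, -0.16]
force: [-0.6, 1.0, 0.3]
grip_width: 85.2
grip_force: 0.0
```

```bash
python3 - <<'E'
from h import *
g=np.load('g.npz');tp=g['tp'];psi=np.radians(-83.0);Rr=restR(psi)
o=np.array([434.6,-300.3,168.5])-Rr@tp;print('probe origin',o,'in rest',Rr.T@(o-[442,-362,90]))
P=o+Rr@[-97,0,0];Rt=np.column_stack([np.cross(Rr[:,1],[0,0,-1]),Rr[:,1],[0,0,-1]])
print(P);delta(P+[0,0,40],Rt);delta(P+[0,0,4],Rt)
I0=cv2.imread('pics/inrest.png');D=r.read_camera('side');J=cv2.resize(D[240:390,210:310],(400,600),interpolation=cv2.INTER_CUBIC)
# blue mask shift before/after in lower handle
m=lambda I:cv2.inRange(cv2.cvtColor(I,cv2.COLOR_BGR2HSV),(105,120,60),(125,255,255))
for K in(I0[:,400:],J): ys,xs=np.nonzero(m(K)[200:]);print(len(xs),xs.mean()/4,ys.max()/4)
E
```

```text
probe origin [ 441.49399035 -359.8057156    92.32814317] in rest [-3.22987905 -0.23482193  0.06261259]
[ 433.13505035 -291.7276125   160.91750094]
shift rows [-0.16  1.12 -0.24] turn rows [-6.12 -0.76 -0.  ]
shift rows [-0.16  1.12 -1.68] turn rows [-6.12 -0.76 -0.  ]
5304 33.774415535444945 31.0
5546 33.88717093400649 31.75
```

Request:
servo_tool(motion="-0.03 0.18 0 -1 -0.12 0 1;-0.03 0.18 0 -1 -0.12 0 1;-0.03 0.18 0 -1 -0.12 0 1;-0.03 0.18 0 -1 -0.12 0 1;-0.02 0.2 0 -1 -0.12 0 1;-0.02 0.2 0 -1 -0.12 0 1;0 0 -0.6 -0.12 -0.02 0 1;0 0 -0.6 0 0 0 1;0 0 -0.48 0 0 0 1;0 0 0 0 0 0 1")

```text
clock: 12.95
tool_pos: [432.0, -290.5, 162.2]
eef_rot: [0.663, 0.749, -0.001, -0.003]
force: [-0.2, -0.6, 0.1]
grip_width: 85.8
grip_force: 0.0
```

Request:
servo_tool(motion="0 0 0 0 0 0 -1;0 0 0 0 0 0 -1;0 0 0 0 0 0 -1;0 0 0 0 0 0 -1;0 0 0 0 0 0 -1")

```text
clock: 13.58
tool_pos: [433.3, -290.5, 164.0]
eef_rot: [0.663, 0.749, -0.0, -0.002]
force: [1.3, 1.4, 3.7]
grip_width: 21.4
grip_force: 58.9
```

```bash
python3 - <<'E'
from h import *
from scipy.optimize import least_squares as LS
C={'c':r.calibration('scene'),'s':r.calibration('side')}
bl=lambda x,y:('c',315+.4*x,150+.4*(y-300)); br=lambda x,y:('s',212+.3*(x-400),150+.3*(y-300))
mp=[(bl(15,415),-130,-180),(bl(192,512),130,-180),(bl(400,385),130,180),(bl(237,322),-130,180),(br(413,355),-130,180),(br(690,318),130,180),(br(513,543),-130,-180)]
def gg(p):
    c,s=np.cos(p[2]),np.sin(p[2])
    return np.ravel([proj(C[k],[p[0]+c*x-s*y,p[1]+s*x+c*y,120])-[u,v] for (k,u,v),x,y in mp])
m=LS(gg,[580,186,-.1],diff_step=1e-2,x_scale=[100,100,.1]);print('melter',m.x,np.degrees(m.x[2]));print(np.round(gg(m.x),1).reshape(-1,2).tolist())
t,Q=tool();Rr=restR(np.radians(-83.));o=np.array([441.5,-359.8,92.3]);o=o+Rr@[1,0,0]
tp=Rr.T@(t-o);Qp=Rr.T@Q.as_matrix();np.savez('g2.npz',tp=tp,Qp=Qp);print(tp,r.get_state()['force'])
yw=m.x[2];Rh=restR(yw+np.pi)
# upright: probe x down, h -> -melter x ; probe z = h
h=np.array([-np.cos(yw),-np.sin(yw),0]);z=h;x=np.array([0,0,-1.]);Ru=np.column_stack([x,np.cross(z,x),z])
seat=np.array([556,282,128.]);print(seat+[0,0,120]+Ru@tp);delta(seat+[0,0,120]+Ru@tp,Ru@Qp)
print((Ru@Qp).round(2).tolist(), r.get_state()['joint_pos'].round(2))
E
```

```text
melter [5.82541608e+02 1.84172149e+02 1.37881938e-01] 7.900053127988662
[[-2.3, -0.8], [0.2, -0.3], [5.1, 1.6], [-3.3, -1.5], [-0.4, 0.2], [0.3, -1.1], [-0.4, 0.5]]
[-101.01076233    0.25549591    1.33961362] [1.31246437 1.39096499 3.69948355]
[554.70821696 281.5628051  349.01076233]
shift rows [ 4.86 22.88  7.4 ] turn rows [  9.84  -7.56 -21.02]
[[0.7, 0.14, 0.7], [0.1, -0.99, 0.1], [0.71, -0.0, -0.71]] [-0.04  0.26  0.68  1.79 -0.17  1.15  0.81]
```

Request:
servo_tool(motion="0.05 -0.4 0.4 0 0 0 -1;0.05 -0.4 0.4 0 0 0 -1;0.05 -0.3 0.8 0 0 0 -1;0.3 0 1 0 0 0 -1;0.3 0.9 1 0.47 -0.36 -1 -1;0.3 1 1 0.47 -0.36 -1 -1;0.3 1 1 0.47 -0.36 -1 -1;0.3 1 1 0.47 -0.36 -1 -1;0.3 1 1 0.47 -0.36 -1 -1;0.3 1 1 0.47 -0.36 -1 -1")

```text
clock: 14.82
tool_pos: [489.1, -171.0, 380.0]
eef_rot: [0.799, 0.588, 0.123, -0.01]
force: [0.5, 0.3, -1.4]
grip_width: 20.9
grip_force: 58.6
```

Request:
servo_tool(motion="0.3 1 0.2 0.47 -0.36 -1 -1;0.3 1 0.2 0.47 -0.36 -1 -1;0.3 1 0 0.47 -0.36 -1 -1;0.3 1 0 0.47 -0.36 -1 -1;0 1 0 0.47 -0.36 -1 -1;0 1 0 0.47 -0.36 -1 -1;0 1 0 0.47 -0.36 -1 -1;0 1 0 0.47 -0.36 -1 -1;-0.3 1 0 0.47 -0.36 -1 -1;-0.3 1 0 0.47 -0.36 -1 -1")

```text
clock: 16.08
tool_pos: [526.2, 65.2, 391.8]
eef_rot: [0.915, 0.272, 0.296, -0.025]
force: [0.6, -0.3, -0.8]
grip_width: 21.2
grip_force: 58.8
```

```bash
python3 - <<'E'
from h import *
g=np.load('g2.npz');tp,Qp=g['tp'],g['Qp'];yw=np.radians(7.9)
h=np.array([-np.cos(yw),-np.sin(yw),0]);x=np.array([0,0,-1.]);Ru=np.column_stack([x,np.cross(h,x),h])
delta([450,240,370],Ru@Qp);print(r.get_state()['joint_pos'].round(2))
E
```

```text
shift rows [-3.05  6.99 -0.87] turn rows [ 2.52 -2.08 -5.57]
[ 0.17 -0.25 -0.19  1.86 -0.29  0.97 -0.93]
```

Request:
servo_tool(motion="0 1 0 0.45 -0.37 -1 -1;0 1 0 0.45 -0.37 -1 -1;-0.2 1 -0.4 0.45 -0.37 -1 -1;-0.4 1 -0.5 0.45 -0.37 -1 -1;-0.4 1 -0.5 0.45 -0.37 -1 -1;-0.4 1 -0.5 0.27 -0.23 -0.57 -1;-0.4 1 -0.4 0 0 0 -1;0 0 0 0 0 0 -1;0 0 0 0 0 0 -1")

```text
clock: 17.2
tool_pos: [509.2, 245.4, 331.1]
eef_rot: [0.925, 0.067, 0.373, -0.029]
force: [1.0, -0.3, -1.3]
grip_width: 21.0
grip_force: 58.9
```

```bash
python3 - <<'E'
from h import *
g=np.load('g2.npz');tp,Qp=g['tp'],g['Qp'];yw=np.radians(7.9)
h=np.array([-np.cos(yw),-np.sin(yw),0]);x=np.array([0,0,-1.]);Ru=np.column_stack([x,np.cross(h,x),h])
c=r.calibration('wrist');I=r.read_camera('wrist');np.save('w3.npy',c);cv2.imwrite('pics/w3.png',I)
t,Q=tool();print(t,r.get_state()['joint_pos'].round(2));delta([480,240,335],Ru@Qp)
print(proj(c,[556,281,122]),proj(c,[511,45,150]),proj(c,[581,284.5,122]))
E
```

```text
[509.34322787 245.23124643 331.15821855] [-0.24 -0.22 -0.42  2.04  0.45  0.67 -2.38]
shift rows [-1.17 -0.21  0.15] turn rows [ 0.01 -0.29 -0.07]
[288.8 316.7] [560.6 404.7] [289.8 291.7]
```

View pics/w3.png

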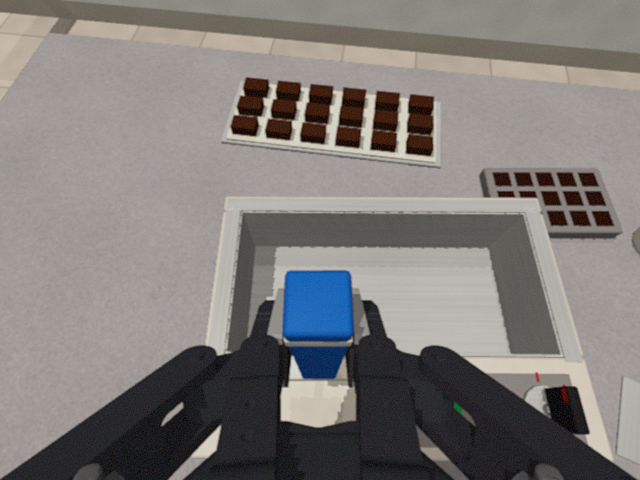

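The handle hides the fork in this view, which otherwise shows the melter's far corners at (228,200) and (538,200) and the key at (567,410). I'll fit the fork and key by image matching in the first pictures.

```bash
cat > fit.py <<'E'
from h import *
from scipy.optimize import minimize
yw=np.radians(7.9);M=yawp(yw)
w=np.load('w3.npy',allow_pickle=True).item()
print('melter corners pred',[ (np.array([582.5,184,120])+M@[130,s*180,0]).round(1).tolist() for s in(1,-1)],'seen',pix(w,228,200,120),pix(w,538,200,120))
V=[(r.calibration('scene'),'scene0'),(r.calibration('side'),'side0'),(w,'w3')]
G={n:cv2.GaussianBlur(cv2.resize(cv2.cvtColor(cv2.imread(f'pics/{n}.png'),cv2.COLOR_BGR2GRAY),None,fx=4,fy=4,interpolation=cv2.INTER_LINEAR),(5,5),0).astype(float) for _,n in V}
def mean(c,n,o,R_,x0,x1,y0,y1,z=0):
    X,Y=np.meshgrid(np.linspace(x0,x1,24),np.linspace(y0,y1,9));P=np.array(c['pose'])
    q=(np.stack([X.ravel(),Y.ravel(),np.full(X.size,z)],1)@R_.T+o-P[:3,3])@P[:3,:3]
    u=((c['fx']*q[:,0]/q[:,2]+c['cx']+.5)*4-.5);v=((c['fy']*q[:,1]/q[:,2]+c['cy']+.5)*4-.5)
    return cv2.remap(G[n].astype(np.float32),u.astype(np.float32)[None],v.astype(np.float32)[None],cv2.INTER_LINEAR).mean()
def fs(c,n,x,y,a):
    o=np.array([x,y,122.]);Q=yawp(a)
    t=sum(mean(c,n,o,Q,-5,24,s*9-1.5 if 0 else min(s*9,s*22),max(s*9,s*22)) for s in(1,-1))/2
    b=mean(c,n,o,Q,-5,24,-5,5)+ .5*sum(mean(c,n,o,Q,28,36,min(s*9,s*22),max(s*9,s*22)) for s in(1,-1))
    return t-b/2
for c,n in V[:2]:
    best=max(((fs(c,n,x,y,yw),x,y) for x in np.arange(540,575,1.) for y in np.arange(265,300,1.)));print(n,best)
best=max(((sum(fs(c,n,x,y,yw) for c,n in V[:2]),x,y) for x in np.arange(540,575,1.) for y in np.arange(265,300,1.)));print('both',best)
# key silhouette: dark
def ks(p,each=False):
    o=np.array([p[0],p[1],120.]);Q=yawp(p[2]/20);e=[]
    for (c,n),(a,b,d,f) in zip(V,((325,170,365,205),(235,185,270,220),(535,375,600,440))):
        Mk=(G[n][b*4:f*4,a*4:d*4]<60);D=np.zeros(Mk.shape,np.uint8)
        q=np.array([(proj(c,o+Q@[x,y,z])-[a,b]+.5)*4-.5 for x in(-17,17) for y in(-5,5) for z in(14,47)])
        cv2.fillConvexPoly(D,cv2.convexHull(q.round().astype(np.int32)),1);D=D>0
        e.append((D&Mk).sum()/(D|Mk).sum())
    return np.array(e) if each else -sum(e)
for a in(-6,0,6,12):
    q=minimize(ks,[511,45,a],method='Nelder-Mead',options=dict(initial_simplex=np.array([[511,45,a],[518,45,a],[511,52,a],[511,45,a+5]],float)));print('key',q.x.round(1),np.degrees(q.x[2]/20),ks(q.x,True))
E
python3 fit.py
```

```text
melter corners pred [[686.5, 380.2, 120.0], [736.0, 23.6, 120.0]] seen [678.2 374.1 120. ] [728.4  23.1 120. ]
scene0 (np.float32(93.46751), np.float64(556.0), np.float64(279.0))
side0 (np.float32(62.924828), np.float64(552.0), np.float64(284.0))
both (np.float32(139.22986), np.float64(554.0), np.float64(281.0))
key [506.5  45.3  -2.3] -6.446179475399304 [0.79172351 0.67199739 0.6983219 ]
key [507.4  44.5  -2. ] -5.694391674726833 [0.80376838 0.6702474  0.68137268]
key [506.5  45.1  -2. ] -5.771018913654189 [0.79862385 0.66937581 0.69865242]
key [506.5  45.3  -2.3] -6.60493925061206 [0.79172351 0.6702474  0.69844928]
```

Request:
servo_tool(motion="0.58 0.47 0 0 -0.15 -0.04 -1;0.58 0.47 -0.08 0 -0.14 -0.03 -1;0.58 0.47 -0.08 0 0 0 -1;0 0 0 0 0 0 -1;0 0 0 0 0 0 -1")

```text
clock: 17.88
tool_pos: [552.1, 280.9, 326.6]
eef_rot: [0.921, 0.065, 0.382, -0.027]
force: [-0.3, -1.4, -1.7]
grip_width: 21.6
grip_force: 58.9
```

```bash
python3 - <<'E'
from h import *
g=np.load('g2.npz');tp,Qp=g['tp'],g['Qp'];yw=np.radians(7.9);M=yawp(yw)
h=np.array([-np.cos(yw),-np.sin(yw),0]);x=np.array([0,0,-1.]);Ru=np.column_stack([x,np.cross(h,x),h])
t,Q=tool();Rn=Q.as_matrix()@Qp.T;on=t-Rn@tp;print(t,'origin',on,'probe axis',Rn[:,0].round(3));delta(np.array([554,281,226])+Ru@tp,Ru@Qp)
out=[]
for n,x0,y0 in(('scene',375,130),('side',230,120)):
    c=r.calibration(n);I=r.read_camera(n);cv2.imwrite(f'pics/{n}1.png',I)
    k=6 if n=='scene' else 6
    J=cv2.resize(I[y0:y0+100,x0:x0+66],(396,600),interpolation=cv2.INTER_CUBIC)
    for p,col in [(on+Rn@[86,0,0],(0,255,0)),(on+Rn@[6,0,0],(0,255,0)),(on+Rn@[0,23,0],(0,255,255)),(on+Rn@[0,-23,0],(0,255,255))]+[(np.array([554,281,122])+M@[a,b,0],(255,0,255)) for a in(-30,25) for b in(-23.5,-7.5,7.5,23.5)]:
        q=(proj(c,p)-[x0,y0]+.5)*6;cv2.circle(J,tuple(int(v) for v in q),3,col,1)
    out.append(J)
cv2.imwrite('pics/fork.png',np.hstack(out))
E
```

```text
[552.09976364 280.85509682 326.62320504] origin [553.32960636 281.20595832 225.61133281] probe axis [-0.001 -0.001 -1.   ]
shift rows [ 0.02 -0.01  0.02] turn rows [ 0.01 -0.01 -0.01]
```

View pics/fork.png

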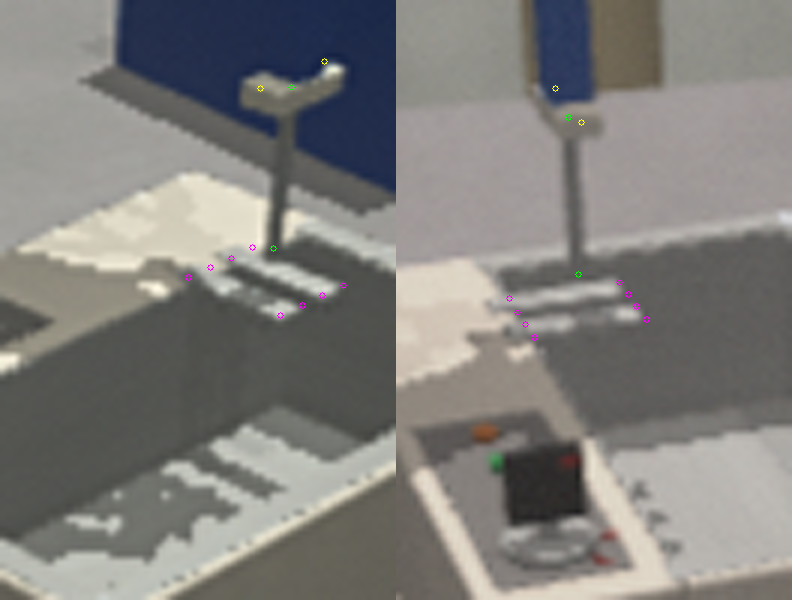

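The probe hangs vertical over the fork. The predicted tine corners match the picture, and the stem tip at (275,247) in the left half lines up with the slot centre. Going straight down.

Request:
servo_tool(motion="0 0 -0.8 0 0 0 -1;0 0 -0.8 0 0 0 -1;0 0 -0.8 0 0 0 -1;0 0 -0.8 0 0 0 -1;0 0 -0.4 0 0 0 -1;0 0 -0.1 0 0 0 -1;0 0 0 0 0 0 -1")

```text
clock: 18.85
tool_pos: [552.0, 281.8, 234.7]
eef_rot: [0.921, 0.065, 0.383, -0.027]
force: [0.6, -0.2, -1.5]
grip_width: 21.2
grip_force: 58.9
```

Request:
servo_tool(motion="0 0 -0.1 0 0 0 -1;0 0 -0.08 0 0 0 -1;0 0 -0.04 0 0 0 -1;0 0 0 0 0 0 -1")

```text
clock: 19.35
tool_pos: [553.5, 282.4, 232.7]
eef_rot: [0.92, 0.065, 0.385, -0.028]
force: [-6.5, -4.1, 15.0]
grip_width: 21.2
grip_force: 61.2
```

Request:
servo_tool(motion="0 0 0.12 0 0 0 -1;0 0 0 0 0 0 -1")

```text
clock: 19.6
tool_pos: [552.3, 282.2, 232.7]
eef_rot: [0.921, 0.065, 0.383, -0.028]
force: [-1.5, -0.9, 4.6]
grip_width: 21.2
grip_force: 59.5
```

Request:
servo_tool(motion="0 0 0 0 0 0 -0.4;0 0 0 0 0 0 0;0 0 0 0 0 0 0.5;0 0 0 0 0 0 1;0 0 0 0 0 0 1")

```text
clock: 20.23
tool_pos: [551.9, 282.0, 231.5]
eef_rot: [0.921, 0.065, 0.382, -0.027]
force: [-0.3, 0.6, -0.9]
grip_width: 85.6
grip_force: 0.0
```

```bash
python3 - <<'E'
from h import *
M=yawp(np.radians(7.9))
# stem/handle in scene & side: compare predicted handle outline with blue mask
for n in('scene','side'):
    c=r.calibration(n);I=r.read_camera(n);cv2.imwrite(f'pics/{n}2.png',I)
    H=cv2.cvtColor(I,cv2.COLOR_BGR2HSV);m=cv2.inRange(H,(105,120,50),(125,255,255))
    for z in(0,):
        a=proj(c,[554,281,128+10]);b=proj(c,[554,281,128+138]);print(n,'pred low/top',a,b)
    for v in range(int(b[1])-6,int(a[1])+8,6):
        xs=np.nonzero(m[v,int(a[0])-25:int(a[0])+25])[0]+int(a[0])-25
        print(v,(xs.min(),xs.max()) if len(xs) else None,end=' ')
    print()
E
```

```text
scene pred low/top [420.1 171.5] [425.1 127.8]
121 (np.int64(425), np.int64(444)) 127 (np.int64(410), np.int64(444)) 133 (np.int64(412), np.int64(444)) 139 (np.int64(395), np.int64(444)) 145 (np.int64(406), np.int64(444)) 151 (np.int64(418), np.int64(444)) 157 (np.int64(418), np.int64(444)) 163 (np.int64(417), np.int64(425)) 169 (np.int64(417), np.int64(425)) 175 None 
side pred low/top [260.2 165.8] [257.6 123.2]
117 None 123 (np.int64(254), np.int64(261)) 129 None 135 None 141 None 147 (np.int64(255), np.int64(262)) 153 (np.int64(256), np.int64(262)) 159 (np.int64(256), np.int64(262)) 165 (np.int64(257), np.int64(263)) 171 None
```

Blue handle spans match the prediction in both views (side 257-263 at row 165, top 254-261), so it hangs upright in the fork. I'll back away to the key.

Request:
servo_tool(motion="-0.8 -0.11 0.4 0 0 0 1;-0.8 -0.11 0.4 0 0 0 1;-0.8 -0.11 0.4 0 0 0 1;-0.8 -0.11 0.4 0 0 0 1;0 -1 0.2 -0.14 0.99 0 1;0 -1 0.2 -0.14 0.99 0 1;0 -1 0 -0.14 0.99 0 1;0 -1 0 -0.14 0.99 0 1;0 -1 0 -0.14 0.99 0 1;0 -1 0 -0.14 0.99 0 1")

```text
clock: 21.58
tool_pos: [471.8, 120.2, 281.9]
eef_rot: [0.981, 0.07, 0.182, -0.014]
force: [0.1, -0.6, 1.4]
grip_width: 85.4
grip_force: 0.0
```

Request:
servo_tool(motion="0.3 -0.7 0 -0.14 0.99 0 1;0.3 -0.7 0 -0.14 0.99 0 1;0.3 -0.7 0 -0.14 0.99 0 1;0.3 -0.7 0 -0.14 0.99 0 1;0.2 -0.2 0 -0.14 0.99 0 1;0 0 0 -0.05 0.3 0 1;0 0 0 0 0 1 1;0 0 0 0 0 1 1;0 0 0 0 0 1 1;0 0 0 0 0 1 1")

```text
clock: 22.82
tool_pos: [506.5, 46.5, 281.6]
eef_rot: [0.978, 0.21, -0.001, -0.0]
force: [0.7, -0.0, -0.3]
grip_width: 85.5
grip_force: 0.0
```

```bash
cat > key.py <<'E'
from h import *
a=np.radians(84);y=np.array([np.cos(a),np.sin(a),0]);z=np.array([0,0,-1.]);K=np.column_stack([np.cross(y,z),y,z])
t,Q=tool();print(t,Q.as_matrix()[:,1:].round(3).tolist(),r.get_state()['joint_pos'].round(2));delta([507,45,260],K)
E
python3 key.py
```

```text
[506.46123417  46.52465195 281.63376547] [[0.411, -0.001], [-0.912, 0.0], [-0.001, -1.0]] [-0.26  0.12  0.11  1.63 -0.01  1.4  -1.29]
shift rows [ 0.02 -0.06 -0.87] turn rows [ 2.000e-02 -1.000e-02  3.743e+01]
```

Request:
servo_tool(motion="0 0 0 0 0 1 1;0 0 0 0 0 1 1;0 0 0 0 0 1 1;0 0 0 0 0 1 1;0 0 0 0 0 1 1;0 0 0 0 0 1 1;0 0 0 0 0 1 1;0 0 0 0 0 1 1;0 0 0 0 0 1 1;0 0 0 0 0 1 1")

```text
clock: 24.08
tool_pos: [506.5, 46.6, 281.7]
eef_rot: [0.847, 0.532, -0.001, 0.0]
force: [-0.1, 0.5, 0.2]
grip_width: 85.6
grip_force: 0.0
```

Request:
servo_tool(motion="0 0 0 0 0 1 1;0 0 0 0 0 1 1;0 0 0 0 0 1 1;0 0 0 0 0 1 1;0 0 0 0 0 1 1;0 0 0 0 0 1 1;0 0 0 0 0 1 1;0 0 0 0 0 1 1;0 0 0 0 0 1 1;0 0 0 0 0 1 1")

```text
clock: 25.32
tool_pos: [506.5, 46.5, 281.7]
eef_rot: [0.614, 0.789, -0.001, 0.001]
force: [-0.5, -0.3, 0.1]
grip_width: 85.1
grip_force: 0.0
```

Request:
servo_tool(motion="0 0 0 0 0 1 1;0 0 0 0 0 1 1;0 0 0 0 0 1 1;0 0 0 0 0 1 1;0 0 0 0 0 1 1;0 0 0 0 0 1 1;0 0 0 0 0 1 1;0 0 0 0 0 1 1;0 0 0 0 0 1 1;0 0 0 0 0 1 1")

```text
clock: 26.58
tool_pos: [506.5, 46.5, 281.7]
eef_rot: [0.307, 0.952, -0.001, 0.001]
force: [0.3, 0.1, 0.5]
grip_width: 85.5
grip_force: 0.0
```

Request:
servo_tool(motion="0 0 0 0 0 1 1;0 0 0 0 0 1 1;0 0 0 0 0 1 1;0 0 0 0 0 1 1;0 0 0 0 0 1 1;0 0 0 0 0 1 1;0 0 0 0 0 1 1;0 0 0 0 0 0.4 1;0 0 0 0 0 0 1")

```text
clock: 27.7
tool_pos: [506.7, 46.2, 281.7]
eef_rot: [0.055, 0.998, -0.001, 0.001]
force: [-0.5, 0.3, 0.0]
grip_width: 85.4
grip_force: 0.0
```

```bash
python3 key.py; python3 - <<'E'
from h import *
c=r.calibration('wrist');I=r.read_camera('wrist');np.save('w4.npy',c)
J=cv2.resize(I[200:440,160:480],(800,600),interpolation=cv2.INTER_CUBIC)
a=np.radians(-6)
for z,col in((47,(0,255,0)),(14,(255,0,255))):
    for x in(-17,17):
        for y in(-5,5):
            p=np.array([507,45,120+z])+yawp(a)@[x,y,0];q=(proj(c,p)-[160,200]+.5)*2.5;cv2.circle(J,tuple(int(v) for v in q),4,col,1)
cv2.imwrite('pics/w4full.png',I);cv2.imwrite('pics/w4.png',J)
E
```

```text
[506.70408427  46.18275075 281.66671942] [[0.11, 0.002], [0.994, -0.001], [-0.001, -1.0]] [-0.12  0.12 -0.04  1.63  0.01  1.39  1.3 ]
shift rows [ 0.01 -0.05 -0.87] turn rows [0.02 0.03 0.08]
```

View pics/w4.png

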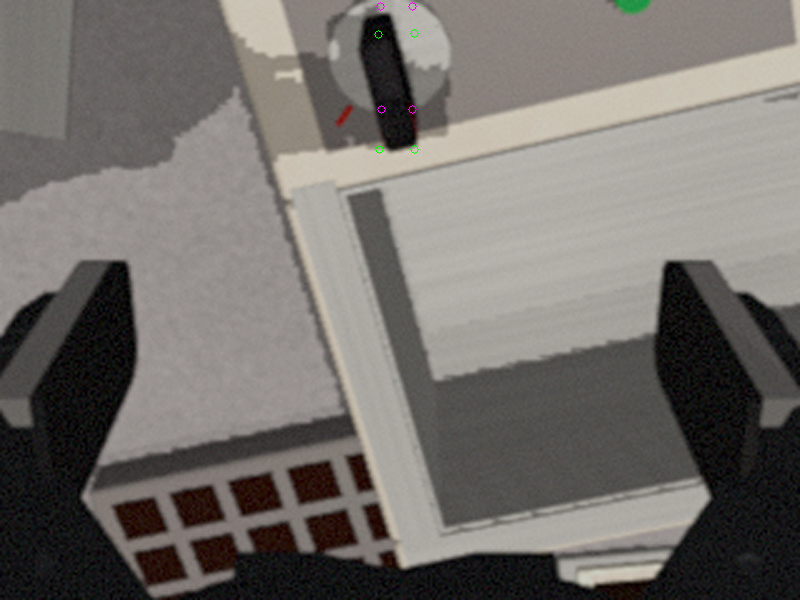

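The bow lies along the melter's x, running (375,36) to (402,148) in the crop. So its yaw is about +8° rather than -6°, and its centre is about 3 mm toward -y from my estimate. I'll correct and descend.

Request:
servo_tool(motion="0 -0.05 -0.5 0 0 0.9 1;0 -0.05 -0.8 0 0 0.9 1;0 -0.04 -1 0 0 0.9 1;0 0 -1 0 0 0.85 1;0 0 -1 0 0 0 1;0 0 -0.6 0 0 0 1;0 0 -0.29 0 0 0 1;0 0 0 0 0 0 1")

```text
clock: 28.75
tool_pos: [507.0, 42.4, 151.9]
eef_rot: [-0.069, 0.998, -0.0, 0.001]
force: [-1.0, 0.8, 0.1]
grip_width: 85.5
grip_force: 0.0
```

Request:
servo_tool(motion="0 0 0 0 0 0 0;0 0 0 0 0 0 -0.5;0 0 0 0 0 0 -1;0 0 0 0 0 0 -1;0 0 0 0 0 0 -1;0 0 0 0 0 0 -1")

```text
clock: 29.5
tool_pos: [506.9, 43.3, 152.2]
eef_rot: [-0.069, 0.998, -0.0, 0.001]
force: [-2.8, 3.6, 4.6]
grip_width: 8.9
grip_force: 59.5
```

Request:
servo_tool(motion="0 0 0 0 0 -0.8 -1;0 0 0 0 0 -0.8 -1;0 0 0 0 0 -0.8 -1;0 0 0 0 0 -0.8 -1;0 0 0 0 0 -0.8 -1;0 0 0 0 0 -0.8 -1;0 0 0 0 0 -0.8 -1")

```text
clock: 30.38
tool_pos: [506.9, 44.0, 152.2]
eef_rot: [0.126, 0.992, 0.0, 0.001]
force: [-2.5, 5.2, 4.4]
grip_width: 8.9
grip_force: 59.5
```

Request:
servo_tool(motion="0 0 0 0 0 -0.8 -1;0 0 0 0 0 -0.8 -1;0 0 0 0 0 -0.8 -1;0 0 0 0 0 -0.8 -1;0 0 0 0 0 -0.8 -1;0 0 0 0 0 -0.8 -1;0 0 0 0 0 -0.8 -1")

```text
clock: 31.25
tool_pos: [507.1, 44.7, 152.2]
eef_rot: [0.316, 0.949, 0.0, 0.001]
force: [-0.5, 7.7, 3.1]
grip_width: 9.4
grip_force: 59.3
```

```bash
cat > st.py <<'E'
from h import *
s=r.get_state();t,Q=tool();y=Q.as_matrix()[:,1];print(t.round(1),'yaw',np.degrees(np.arctan2(y[1],y[0])).round(2),s['force'].round(1),s['wrist_torque'].round(3),s['joint_pos'].round(2),s['grip_width'])
E
python3 st.py
```

```text
[507.1  44.7 152.2] yaw 53.13 [-0.5  7.7  3.1] [1.703 0.227 0.134] [-0.17  0.21  0.03  1.82 -0.01  1.11  0.78] 9.434185930696382
```

Request:
servo_tool(motion="0 0 0 0 0 -0.7 -1;0 0 0 0 0 -0.7 -1;0 0 0 0 0 -0.4 -1;0 0 0 0 0 -0.4 -1;0 0 0 0 0 0 -1")

```text
clock: 31.88
tool_pos: [507.3, 44.9, 152.2]
eef_rot: [0.387, 0.922, 0.0, 0.001]
force: [-0.3, 8.2, 1.7]
grip_width: 9.3
grip_force: 60.3
```

```bash
python3 st.py
```

```text
[507.3  44.9 152.2] yaw 44.49 [-0.3  8.2  1.7] [1.671 0.058 0.771] [-0.19  0.21  0.04  1.82 -0.01  1.11  0.63] 9.27435470923362
```

At the stop: wrist torque has risen to 0.77 N m. Hold, then release.

Request:
servo_tool(motion="0 0 0 0 0 0 -1;0 0 0 0 0 0 -1;0 0 0 0 0 0 -1;0 0 0 0 0 0 -1;0 0 0 0 0 0 -1;0 0 0 0 0 0 -1;0 0 0 0 0 0 -1;0 0 0 0 0 0 -1")

```text
clock: 32.88
tool_pos: [507.3, 44.9, 152.2]
eef_rot: [0.387, 0.922, 0.0, 0.001]
force: [0.1, 7.5, 2.0]
grip_width: 9.3
grip_force: 60.2
```

Request:
servo_tool(motion="0 0 0 0 0 0 1;0 0 0 0 0 0 1;0 0 0 0 0 0 1;0 0 0 0 0 0 1;0 0 0 0 0 0 1;0 0 0 0 0 0 1;0 0 0.5 0 0 0 1;0 0 1 0 0 0 1;0 0 1 0 0 0 1;0 0 1 0 0 0 1")

```text
clock: 34.12
tool_pos: [507.0, 42.4, 241.2]
eef_rot: [0.388, 0.921, -0.001, 0.001]
force: [0.2, -0.7, -0.4]
grip_width: 85.3
grip_force: 0.0
```

Request:
servo_tool(motion="0 -0.3 1 0 0 0 1;0 -0.3 0.5 0 0 0 1;0 0 0 0 0 0 1;0 0 0 0 0 0 1")

```text
clock: 34.62
tool_pos: [506.5, 27.6, 275.9]
eef_rot: [0.388, 0.922, -0.001, -0.0]
force: [0.8, 0.5, -0.4]
grip_width: 85.8
grip_force: 0.0
```

```bash
cp pics/w4full.png pics/k0.png; python3 st.py; python3 - <<'E'
from h import *
c=r.calibration('wrist');I=r.read_camera('wrist');
# dark bow pixels in wrist -> principal direction at z=167
g=cv2.cvtColor(I,cv2.COLOR_BGR2GRAY)
q=proj(c,[507,44,155]);u,v=q.astype(int);print('key px',q)
m=(g[max(v-45,0):v+45,u-45:u+45]<45).astype(np.uint8)
n,l,st,ce=cv2.connectedComponentsWithStats(m);k=l[45-8:45+8,45-8:45+8];i=np.bincount(k[k>0]).argmax()
ys,xs=np.nonzero(l==i);P=np.array([pix(c,x+u-45,y+max(v-45,0),167)[:2] for x,y in zip(xs,ys)])
rc=cv2.minAreaRect(P.astype(np.float32));print(st[i],rc)
for n in('scene','side'):
    c=r.calibration(n);I=r.read_camera(n);H=cv2.cvtColor(I,cv2.COLOR_BGR2HSV);m=cv2.inRange(H,(105,120,50),(125,255,255))
    for z in(10,60,100,130):
        a=proj(c,[554,281,128+z]);vv=int(a[1]);xs=np.nonzero(m[vv,int(a[0])-8:int(a[0])+9])[0]+int(a[0])-8;print(n,z,a,(xs.min(),xs.max()) if len(xs) else None)
E
```

```text
[506.5  27.6 275.9] yaw 44.29 [ 0.8  0.5 -0.4] [ 0.045 -0.038 -0.024] [-0.17  0.12  0.06  1.64 -0.01  1.38  0.66] 85.84714163983051
key px [337. 217.]
[ 23  25  44  45 954] ((505.2889099121094, 44.94857406616211), (36.1038932800293, 13.824108123779297), 7.352381706237793)
scene 10 [420.1 171.5] (np.int64(417), np.int64(425))
scene 60 [422. 155.] (np.int64(418), np.int64(430))
scene 100 [423.5 141.3] (np.int64(415), np.int64(431))
scene 130 [424.7 130.6] (np.int64(416), np.int64(432))
side 10 [260.2 165.8] (np.int64(257), np.int64(263))
side 60 [259.2 149.6] (np.int64(255), np.int64(257))
side 100 [258.4 136.2] (np.int64(254), np.int64(257))
side 130 [257.8 126. ] None
```

```bash
python3 -c "
from cell import r
print(r.sign_off())"
```

```text
the job is handed in; nothing more can be done
None
```

The job is handed in at about 35 s: the probe was laid in the rest, taken again and hung upright in the fork, then the key was turned to its stop, held for about a second and released to spring back to run. My last check was by pixel measurement, with the arm partly hiding the probe's upper handle in the side view.

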